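# Open up the ratchet shelf stop

## Robot

A 6-joint arm with a two-finger parallel gripper is mounted at the origin on the work surface. World frame = base frame: x ahead of the robot, y to its left, z up, the work surface at z = 0. Lengths are in m, angles in degrees, forces in N, time in s.
With the tool pointing down it reaches from about 0.4 to 0.825 m from the base axis. Payload 7 kg.
Tool frame: the origin (TCP) lies between the finger pads; the fingertips stand 14 mm ahead of it and the grasp point (between the pads) lies 5 mm behind it; z points along the fingers, y is the line along which they close (so a half turn about z gives the same grasp; the last joint's range is limited). The gripper opens to 88 mm and grips with 3 to 60 N. Pads are 19 mm wide; open, the fingers measure 130 mm over their backs; the gripper's body (78 mm by 193 mm) begins 47 mm behind the grasp point.
Start: joints at [-48.868, 20.546, 0.682, 0, -70.136, -16.507], TCP at [0.281, -0.614, 0.241] pointing down, gripper open.
Joint ranges: [-176.03, 176.03], [-82.01, 121.73], [-58.28, 71.71], [-173.87, 95.51], [-174.79, -0.11], [-173.66, 173.66]. Speed limits (degrees/s): [136.94, 136.94, 172.46, 180, 180, 180].

## Interface

Orientations are given as [roll, pitch, yaw] about the fixed x, y, z axes, in that order (R = Rz(yaw) Ry(pitch) Rx(roll)).
In Python, from plant import status, cams, job gives the robot as it stands. The module is installed in compiled form; this text tells all that it offers.
- The arm moves only by the tool step_arm, never from a script. Its arguments are lists of equal length, an entry for each row: "xyz": the shift along the tool's x, y, z each as a share of 20 cm, from -1 to 1, a list of three; "yaw": the turn about the tool's z as a share of 360 degrees, from -1 to 1; "claw": the closure, from -1 (fully open) to 1 (shut). A call has 1 to 20 rows; each row is the pose to reach, as a shift and turn from the pose commanded when the call began, along the tool's axes at that moment, turning the shorter way round; what a row does not reach only later rows make up. A row lasts 1/12 s, in which the tool goes at most 41.7 mm and 7.16 degrees, less where a joint would pass 70% of its speed; a pose out of reach is approached as far as the arm can. A call with a number of a shift or a turn outside -1 to 1 is refused whole. A call with a gripper value outside its range is refused whole. The fingers move at their own pace and stop on an object; "grip_force" is the grip in N (left out, the last holds). Time passes only in rows, so rows that repeat a pose let the fingers close. It gives the time, the measured TCP pose, the force, the opening and the grip force at its end, in the units of the state.
- status.get_state(): the state, without advancing time (a new reading comes with each control period).
- cams.capture(name): name is "scene" or "top" or "wrist"; returns (picture, depth): 384x512x3 uint8, blue, green, red; 384x512 float32, m along the optical axis (not along the pixel's ray), 0 where there is no reading.
- cams.calibration(name): a dict with "mtx" (3x3 intrinsics, pixels), "camera_from_world" (4x4, takes a point from world to camera coordinates); the wrist camera has in their place "T_tool_cam" (4x4, takes a point from camera to tool coordinates, whose origin is the TCP and whose axes are the flange's). Camera axes: x right, y down, z forward; pixel columns grow to the right and rows downward; lengths in m; the calibration is good to about 2 mm. A picture is of the moment at which its call begins: read the wrist's pose just before it. calibration takes no time and is no camera call.
- job.close_job(): hands the job in; it is judged then, once.
The state is a dict: "time_s": time; "joints": joint angles; "qd": joint speeds; "joint_torque": joint torques, N m; "tcp_pos": TCP position; "eef_rot": TCP orientation; "contact_force": force on the tool from outside, world axes, zero at the start; "moment": the same for the moment, N m; "gripper_width": finger opening in m; "gripper_force": force on a finger pad.
Only numpy, scipy, OpenCV 4.12 (cv2) and the standard library are available. Lean on these libraries where they do the work, as an engineer would, in place of code of your own. Each camera call takes 0.05 s, during which the arm holds its last target. There are 200 camera calls.

## Task

Make room next to the walnut pick box: press the red release paddle on the blue sliding stop down until it stays down, then push the stop fully back along its bar, right up to the bumper. Push it, do not ram it; leave the pick box and all the other things where they are, lift nothing, and finish with the robot clear of everything.

Things in the scene. Friction and masses are not known exactly. Their poses are not given: they have to be found in the camera images.
- stand: Ratchet stand, fixed to the table: teal board 110 x 370 mm, 10 thick, a toothed steel bar along its middle. Origin: centre of the board's underside; y runs along the bar from the fixed grey end plate (y -184 to -172 mm, 80 high) to the grey bumper with a rubber pad (y 156 to 170 mm, 50 high); x across the bar, z up. The sliding stop rides on the bar between them.
- stop_face (a point): Middle of the front face of the sliding stop's upright blue plate, 75 mm above the table; the face looks to the pick box (stand -y). Plate 70 mm wide across the bar, 12 thick, top 95 mm above the table. Pushing this face towards stand +y slides the stop back. A carriage reaching 115 mm behind the face carries the release. Axes as the stand's.
- release_pad (a point): Middle of the red release paddle's top, 45 mm behind the stop's front face (stand +y), 57 mm above the table when up. Paddle 24 mm wide, 60 long, hinged 40 mm behind this point; 33 mm free between here and the plate. Pressed straight down 8 mm (about 3 N, then a firm end) it lifts the pawl from the teeth and stays down by itself. Moves with stop and paddle.
- release (a joint): Angle of the paddle, rad: 0 up (pawl in the teeth: stop cannot be pushed back), 0.22 fully down, the end of its travel; pawl clear of the teeth from about 0.14.
- stop (a joint): Place of the sliding stop along the bar, m: 0 at its nearest to the pick box, 0.13 fully back against the bumper (end of its travel). While the pawl is in the teeth it gives at most one 8 mm tooth. Once released it slides with about 3 N of friction and stays where it is left.
- pick_box: Walnut pick box with a brass catch and a pale inlaid dot, loose, 86 mm across the bar, 66 mm along it and 28 mm high, resting on two strips of the stand beside the fixed end plate, its top 50 mm above the table. Origin: centre of its underside. The gap from it to the stop's front face is about 2 to 53 mm at the start.
- capo: Bystander: black spring capo lying on the table, about 65 x 85 mm, 12 mm high. Origin at the middle of its underside.
- winder: Bystander: yellow peg winder with a steel shaft lying on the table, about 50 x 120 mm, 20 mm high. Origin at the middle of its underside.
- harmonica: Bystander: steel and walnut harmonica lying on the table, 26 x 102 mm, 20 mm high. Origin at the middle of its underside.
- jar: Bystander: frosted jar with an aluminium twist cap, diameter 72 mm, 95 mm high. Origin at the middle of its underside.
- slide_tube: Bystander: upright brass guitar slide, a tube of diameter 28 mm, 60 mm high. Origin at the middle of its underside.
- tuner: Bystander: black tuner on a foot with a green screen, 45 x 60 mm, 49 mm high. Origin at the middle of its underside.
There are look-alikes about, which are no part of the job. Of the things that look like the pick_box, the middle-sized one is meant.

How it is judged:
By the outcome, as a careful person would: the job done as asked, in the order asked, and still so for the second after the job is handed in, with the robot touching nothing.
It also fails if it takes over 43 s, if anything falls off the work surface, if the arm or the gripper's body presses on something with over 40 N, if the wrist force passes 120 N, or if a joint passes its speed limit or range.

## Working session

There is one attempt and no reset: what is moved stays moved. The work goes in short steps, Python scripts to look and compute and a tool call to move; the robot and the scene stay as the last step left them, time stands still between calls to the robot, and variables do not carry over. Pictures are saved under pics/ and viewed, at most 10 in all, crops included, and the job is handed in when it is done.

Besides the shell and the picture viewer there is one more tool, called after "Request:" as name(argument=value, ...) on one line, values as JSON. step_arm: Moves the arm, as the interface text tells. Shift numbers are shares of 20 cm and turn numbers shares of 360 degrees, none past 1 either way. Its arguments: {"type":"object","properties":{"xyz":{"type":"array"},"yaw":{"type":"array"},"claw":{"type":"array"},"grip_force":{"type":"number"}},"required":["xyz","yaw","claw"]}

```bash
mkdir -p pics
cat > h.py <<'E'
import numpy as np,cv2
from plant import status,cams,job
def snap(n,f):
    im,d=cams.capture(n); cv2.imwrite(f'pics/{f}.png',im); np.savez(f'{f}.npz',im=im,d=d); return im,d
def pts(n,d):
    c=cams.calibration(n);K=np.array(c['mtx']);T=np.linalg.inv(np.array(c['camera_from_world']))
    v,u=np.mgrid[:d.shape[0],:d.shape[1]]
    p=np.stack([(u-K[0,2])/K[0,0]*d,(v-K[1,2])/K[1,1]*d,d],-1)
    return p@T[:3,:3].T+T[:3,3]
E
python3 - <<'E'
from h import *
print({k:np.round(v,3) for k,v in status.get_state().items()})
for n in('scene','top'):
    snap(n,n+'0'); print(np.linalg.inv(np.array(cams.calibration(n)['camera_from_world'])).round(3))
E
```

```text
{'time_s': np.float64(0.0), 'joints': array([-4.8869e+01,  2.0590e+01,  6.3400e-01, -2.2000e-02, -7.0135e+01,
       -1.6508e+01]), 'qd': array([ 0.003,  0.081,  0.019, -0.033, -0.001,  0.034]), 'joint_torque': array([-0.0000e+00, -5.8271e+01,  2.9307e+01,  6.9980e+00,  7.0000e-03,
       -0.0000e+00]), 'tcp_pos': array([ 0.281, -0.613,  0.24 ]), 'eef_rot': array([ 1.79906e+02, -7.00000e-03, -1.55384e+02]), 'contact_force': array([-0.622,  0.637, -0.672]), 'moment': array([ 0.049,  0.039, -0.019]), 'gripper_force': np.float64(0.0), 'gripper_width': np.float64(0.088)}
[[ 0.727  0.576 -0.374  0.988]
 [ 0.686 -0.618  0.384 -0.431]
 [-0.009 -0.536 -0.844  1.087]
 [ 0.     0.     0.     1.   ]]
[[-0.027 -0.971  0.236  0.18 ]
 [-1.     0.024 -0.013  0.03 ]
 [ 0.007 -0.237 -0.972  1.703]
 [ 0.     0.     0.     1.   ]]
```

View pics/top0.png

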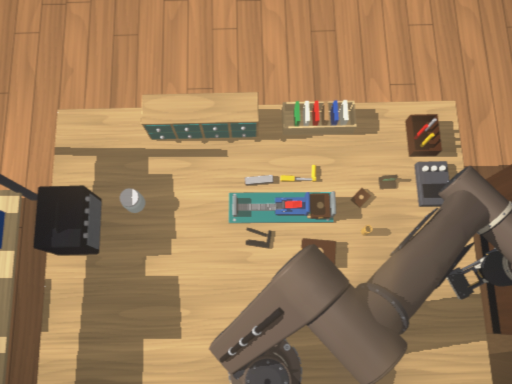

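View pics/scene0.png

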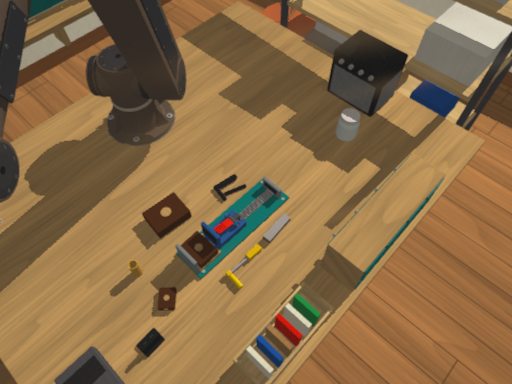

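The top view shows three candidates for the pick box: large (319,248), small (362,197), and middle-sized (321,206). The middle-sized one sits on the teal stand beside the end plate, so it is the one meant. The blue stop with its red paddle is at (293,205), and the bumper end is at the left (232,207), towards world +y.

Run:
```python
from h import *
for n in('scene','top'):
    z=np.load(n+'0.npz');im,d=z['im'],z['d'];P=pts(n,d);hsv=cv2.cvtColor(im,cv2.COLOR_BGR2HSV)
    H,S,V=[hsv[...,i].astype(int) for i in range(3)]
    roi=(abs(P[...,0]-.49)<.2)&(abs(P[...,1]+.05)<.3)&(P[...,2]<.15)&(P[...,2]>-.02)
    for nm,m in(('teal',(H>80)&(H<100)&(S>120)&(V>50)),('blue',(H>105)&(H<128)&(S>100)),('red',((H<6)|(H>174))&(S>170)&(V>110))):
        m=m&roi
        nl,lab,st,ce=cv2.connectedComponentsWithStats(m.astype(np.uint8))
        if nm=='teal':
            p=P[m]; p=p[abs(p[:,2]-.01)<.006]; print(n,nm,len(p),cv2.minAreaRect((p[:,:2]*1000).astype(np.float32)),np.median(p[:,2]))
        else:
            for i in range(1,nl):
                if st[i,4]>15:
                    p=P[lab==i];print(n,nm,ce[i].round(1),st[i,4],'med',np.median(p,0).round(4),'lo',np.percentile(p,3,0).round(3),'hi',np.percentile(p,97,0).round(3))
                    if nm=='blue':
                        q=p[p[:,2]>.088];print('  platetop',len(q),q.mean(0).round(4) if len(q) else '',q.min(0).round(3) if len(q) else '',q.max(0).round(3) if len(q) else '')
im=np.load('scene0.npz')['im'][165:285,160:300];im2=np.load('top0.npz')['im'][180:260,220:380]
cv2.imwrite('pics/crop1.png',np.vstack([cv2.resize(im[:, :],(640,300*0+340),interpolation=cv2.INTER_CUBIC)[:, :],cv2.resize(im2,(640,256),interpolation=cv2.INTER_CUBIC)]))
```

```text
scene teal 1484 ((550.890869140625, -73.14414978027344), (365.7730712890625, 109.19377136230469), 88.95503234863281) 0.010120385843636837
scene blue [224.  231.1] 478 med [ 0.5685 -0.1255  0.0381] lo [ 0.523 -0.166  0.028] hi [ 0.584 -0.059  0.097]
  platetop 101 [ 0.5539 -0.1613  0.0943] [ 0.517 -0.167  0.089] [ 0.585 -0.154  0.099]
scene red [223.2 225.7] 145 med [ 0.55   -0.1142  0.0555] lo [ 0.531 -0.141  0.038] hi [ 0.561 -0.087  0.063]
top teal 483 ((551.3538208007812, -86.90499877929688), (261.7209777832031, 97.24109649658203), 88.52748107910156) 0.010719911355882017
top blue [295.1 205.7] 272 med [ 0.5347 -0.1317  0.0415] lo [ 0.519 -0.163  0.031] hi [ 0.578 -0.061  0.1  ]
  platetop 59 [ 0.5482 -0.1596  0.0969] [ 0.515 -0.165  0.089] [ 0.579 -0.154  0.105]
top red [292.5 204.2] 88 med [ 0.55   -0.1129  0.0568] lo [ 0.54  -0.139  0.049] hi [ 0.559 -0.09   0.067]
```

View pics/crop1.png

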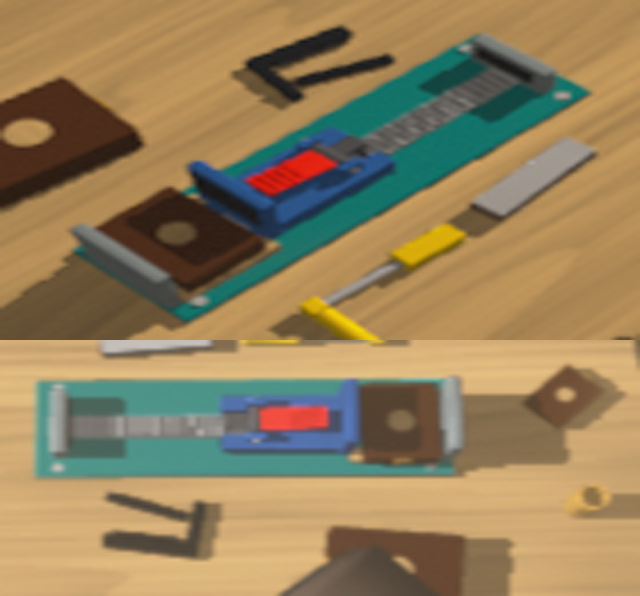

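Nearest box corner and stop are clear: the middle-sized box (400,420 in the crop) lies between end plate and stop. Stand centre is (0.551,-0.073) with yaw about -1°. The face is at y≈-0.166 and the pad at (0.550,-0.121,0.057). I'll move over the pad first.

Request:
step_arm(xyz=[[-0.2,0.15,0],[-0.4,0.3,0],[-0.6,0.45,0],[-0.8,0.6,0],[-1,0.75,0],[-1,0.75,0],[-1,0.75,0],[-1,0.75,0],[-1,0.75,0],[-1,0.75,0],[-1,0.75,0]], yaw=[-0.019,-0.038,-0.057,-0.076,-0.095,-0.114,-0.133,-0.152,-0.171,-0.179,-0.179], claw=[1,1,1,1,1,1,1,1,1,1,1], grip_force=10)

```text
time_s: 1.02
tcp_pos: [0.4005, -0.3935, 0.2403]
eef_rot: [180.0, 0.0, -90.8]
contact_force: [0.6, -0.1, -0.7]
gripper_width: 0.02
gripper_force: 0.0
```

Request:
step_arm(xyz=[[-0.2,-0.15,0],[-0.4,-0.3,0],[-0.6,-0.45,0.1],[-0.8,-0.6,0.2],[-1,-0.73,0.3],[-1,-0.73,0.3],[-1,-0.73,0.3]], yaw=[0,0,0,0,0,0,0], claw=[1,1,1,1,1,1,1])

```text
time_s: 1.6
tcp_pos: [0.5512, -0.1924, 0.1776]
eef_rot: [179.8, 0.1, -90.9]
contact_force: [-0.1, -1.8, -0.0]
gripper_width: 0.0003
gripper_force: 0.0
```

Request:
step_arm(xyz=[[-0.12,0,0.05],[-0.25,0,0.1],[-0.37,0,0.15],[-0.37,0,0.2],[-0.37,0,0.2],[-0.37,0,0.2]], yaw=[0,0,0,0,0,0], claw=[1,1,1,1,1,1])

```text
time_s: 2.1
tcp_pos: [0.5506, -0.1226, 0.1402]
eef_rot: [179.9, -0.0, -91.0]
contact_force: [-0.8, -0.6, 0.5]
gripper_width: 0.0004
gripper_force: 0.0
```

Run:
```python
from h import *
s=status.get_state();print(s['tcp_pos'],s['eef_rot'],s['gripper_width'],s['time_s'])
im,d=snap('wrist','w1')
cv2.imwrite('pics/both1.png',np.hstack([im[:, :][:360],np.array(cv2.resize(snap('scene','s1')[0][150:290,150:260],(283,360)))]))
```

```text
[ 0.55063665 -0.12257925  0.14023318] [ 1.79920814e+02 -1.99477702e-02 -9.09785233e+01] 0.0003837780257108217 2.1
```

View pics/both1.png

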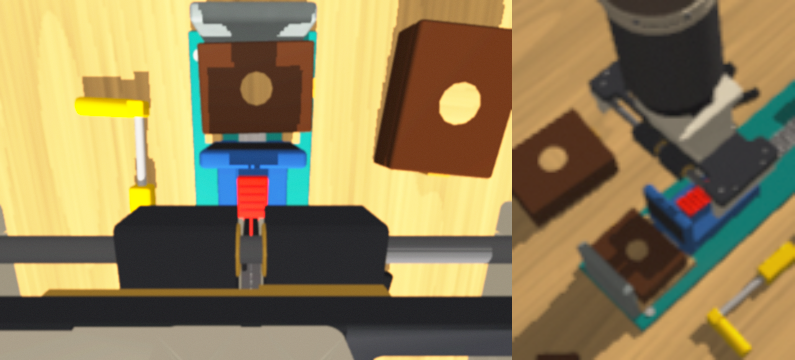

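The wrist view shows the closed fingers over the red paddle (252,200) and the walnut box (257,88) separated from the plate. Next I'll descend and press.

Request:
step_arm(xyz=[[0,0,0.1],[0,0,0.2],[0,0,0.28],[0,0,0.31],[0,0,0.33],[0,0,0.34],[0,0,0.345],[0,0,0.35],[0,0,0.355],[0,0,0.36],[0,0,0.36]], yaw=[0,0,0,0,0,0,0,0,0,0,0], claw=[1,1,1,1,1,1,1,1,1,1,1])

```text
time_s: 3.12
tcp_pos: [0.5518, -0.1225, 0.0694]
eef_rot: [-179.9, -0.0, -90.9]
contact_force: [-0.2, -1.6, 4.9]
gripper_width: 0.0007
gripper_force: 2.4
```

Request:
step_arm(xyz=[[0,0,0.005],[0,0,0.01],[0,0,0.015],[0,0,0.015],[0,0,0.015]], yaw=[0,0,0,0,0], claw=[1,1,1,1,1])

```text
time_s: 3.53
tcp_pos: [0.5516, -0.1223, 0.066]
eef_rot: [-179.9, 0.0, -90.9]
contact_force: [0.9, -2.1, 1.7]
gripper_width: 0.0006
gripper_force: 1.2
```

Contact at about 0.0695; continuing in small steps until the firm end.

Request:
step_arm(xyz=[[0,0,0.005],[0,0,0.01],[0,0,0.01],[0,0,0.01]], yaw=[0,0,0,0], claw=[1,1,1,1])

```text
time_s: 3.87
tcp_pos: [0.5512, -0.1221, 0.0634]
eef_rot: [-180.0, 0.0, -90.9]
contact_force: [1.7, 0.4, 0.2]
gripper_width: 0.0005
gripper_force: 0.9
```

Request:
step_arm(xyz=[[0,0,0.005],[0,0,0.01],[0,0,0.01]], yaw=[0,0,0], claw=[1,1,1])

```text
time_s: 4.12
tcp_pos: [0.5512, -0.1222, 0.0622]
eef_rot: [-180.0, -0.0, -90.9]
contact_force: [-1.4, 0.3, 8.2]
gripper_width: 0.0006
gripper_force: 4.4
```

Request:
step_arm(xyz=[[0,0,0.005],[0,0,0.008],[0,0,0.008]], yaw=[0,0,0], claw=[1,1,1])

```text
time_s: 4.37
tcp_pos: [0.5514, -0.1222, 0.0617]
eef_rot: [-179.9, -0.0, -90.9]
contact_force: [-4.2, 2.3, 19.6]
gripper_width: 0.0007
gripper_force: 9.6
```

Firm end at 20 N. Lift straight up, move to over the box, and check that the paddle has stayed down.

Request:
step_arm(xyz=[[0,0,-0.03],[0,0,-0.12],[0,0,-0.25],[0,0,-0.4],[0,0,-0.4],[0.15,0,-0.4],[0.3,0,-0.4],[0.37,0,-0.4],[0.37,0,-0.4],[0.37,0,-0.4]], yaw=[0,0,0,0,0,0,0,0,0,0], claw=[1,1,1,1,1,1,1,1,1,1])

```text
time_s: 5.2
tcp_pos: [0.5491, -0.1967, 0.1392]
eef_rot: [179.9, 0.0, -91.0]
contact_force: [-0.3, -0.1, 0.1]
gripper_width: 0.0007
gripper_force: 0.0
```

Run:
```python
from h import *
s=status.get_state();print(s['tcp_pos'],s['eef_rot'],s['contact_force'],s['time_s'])
for n in('scene','top'):
    im,d=snap(n,n+'2');P=pts(n,d);hsv=cv2.cvtColor(im,cv2.COLOR_BGR2HSV).astype(int)
    H,S,V=[hsv[...,i] for i in range(3)]
    roi=(abs(P[...,0]-.55)<.06)&(abs(P[...,1]+.11)<.09)
    m=roi&((H<6)|(H>174))&(S>170)&(V>90)
    for f in(n+'0',n+'2'):
        pass
    for tag,dd in(('0',np.load(n+'0.npz')),('2',np.load(n+'2.npz'))):
        Q=pts(n,dd['d']);h=cv2.cvtColor(dd['im'],cv2.COLOR_BGR2HSV).astype(int)
        m=roi*0+((h[...,0]<6)|(h[...,0]>174))*(h[...,1]>170)*(h[...,2]>90)*(abs(Q[...,0]-.55)<.012)*(Q[...,2]<.075)
        q=Q[m>0];q=q[abs(q[:,1]+.115)<.05]
        for a in(-.14,-.13,-.12,-.11,-.10,-.09):
            r=q[abs(q[:,1]-a)<.005]
            if len(r):print(n,tag,a,len(r),np.median(r[:,2]).round(4))
im=np.load('scene2.npz')['im'][150:290,150:300]
a=cv2.resize(im,(450,420),interpolation=cv2.INTER_CUBIC);b=cv2.resize(np.load('scene0.npz')['im'][190:260,180:260],(340,420),interpolation=cv2.INTER_CUBIC)
cv2.imwrite('pics/c2.png',np.hstack([a,b]))
```

```text
[ 0.54905263 -0.19674108  0.1391644 ] [ 1.79919154e+02  2.62857109e-02 -9.10466086e+01] [-0.34416315 -0.12890308  0.09311605] 5.2
scene 0 -0.14 20 0.0607
scene 0 -0.13 24 0.0601
scene 0 -0.12 25 0.0568
scene 0 -0.11 24 0.0557
scene 0 -0.1 20 0.0525
scene 0 -0.09 22 0.0507
scene 2 -0.1 13 0.0494
scene 2 -0.09 20 0.0494
top 0 -0.14 11 0.0642
top 0 -0.13 16 0.0618
top 0 -0.12 16 0.0568
top 0 -0.11 17 0.055
top 0 -0.1 18 0.0529
top 0 -0.09 10 0.054
top 2 -0.14 12 0.0476
top 2 -0.13 18 0.0469
top 2 -0.12 18 0.0515
top 2 -0.11 16 0.0504
top 2 -0.09 2 0.0447
```

View pics/c2.png

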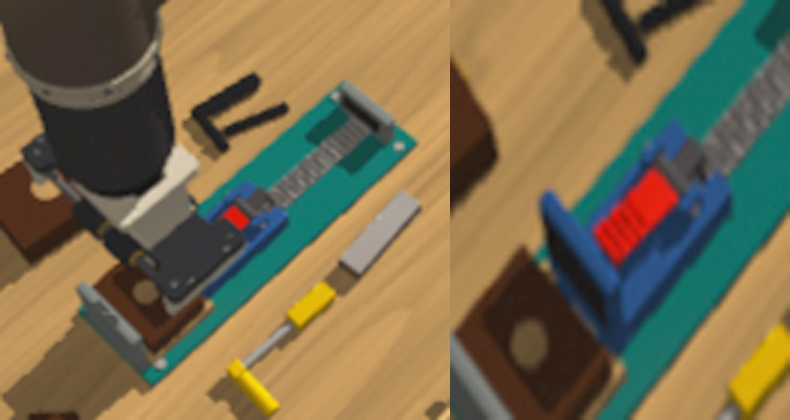

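The paddle is level and stays down (front dropped from about 62 mm to 48 mm). In the left crop, red shows at (235,217) beside the closed fingers, which are above the box. Next I'll lower in front of the face, above the box, and push.

Request:
step_arm(xyz=[[0,0,0.1],[0,0,0.2],[0,0,0.27],[0,0,0.29],[0,0,0.29],[-0.03,0,0.29],[-0.06,0,0.29],[-0.07,0,0.29],[-0.08,0,0.29],[-0.09,0,0.29],[-0.1,0,0.29],[-0.11,0,0.29],[-0.12,0,0.29],[-0.13,0,0.29],[-0.14,0,0.29],[-0.15,0,0.29]], yaw=[0,0,0,0,0,0,0,0,0,0,0,0,0,0,0,0], claw=[1,1,1,1,1,1,1,1,1,1,1,1,1,1,1,1])

```text
time_s: 6.63
tcp_pos: [0.5505, -0.1663, 0.0821]
eef_rot: [-180.0, -0.0, -90.9]
contact_force: [0.7, -2.8, 2.1]
gripper_width: 0.0006
gripper_force: 1.6
```

Force is about 3 N of friction, so the stop is sliding. Continuing smoothly.

Request:
step_arm(xyz=[[-0.012,0,0],[-0.027,0,0],[-0.045,0,0],[-0.065,0,0],[-0.085,0,0],[-0.105,0,0],[-0.125,0,0],[-0.145,0,0],[-0.165,0,0],[-0.185,0,0],[-0.205,0,0],[-0.225,0,0],[-0.245,0,0],[-0.265,0,0],[-0.285,0,0],[-0.305,0,0],[-0.325,0,0],[-0.34,0,0],[-0.35,0,0],[-0.36,0,0]], yaw=[0,0,0,0,0,0,0,0,0,0,0,0,0,0,0,0,0,0,0,0], claw=[1,1,1,1,1,1,1,1,1,1,1,1,1,1,1,1,1,1,1,1])

```text
time_s: 8.3
tcp_pos: [0.5514, -0.0941, 0.0819]
eef_rot: [180.0, -0.0, -90.9]
contact_force: [3.6, -3.4, -0.1]
gripper_width: 0.0003
gripper_force: 1.6
```

Request:
step_arm(xyz=[[-0.01,0,0],[-0.02,0,0],[-0.03,0,0],[-0.04,0,0],[-0.05,0,0],[-0.06,0,0],[-0.07,0,0],[-0.08,0,0],[-0.09,0,0],[-0.1,0,0],[-0.11,0,0],[-0.12,0,0],[-0.13,0,0],[-0.14,0,0],[-0.15,0,0],[-0.16,0,0],[-0.17,0,0],[-0.175,0,0],[-0.18,0,0]], yaw=[0,0,0,0,0,0,0,0,0,0,0,0,0,0,0,0,0,0,0], claw=[1,1,1,1,1,1,1,1,1,1,1,1,1,1,1,1,1,1,1])

```text
time_s: 9.88
tcp_pos: [0.552, -0.0582, 0.0819]
eef_rot: [180.0, 0.0, -90.9]
contact_force: [2.9, -2.7, -1.3]
gripper_width: 0.0004
gripper_force: 1.5
```

Slow final approach in 0.8 mm rows.

Request:
step_arm(xyz=[[-0.004,0,0],[-0.008,0,0],[-0.012,0,0],[-0.016,0,0],[-0.02,0,0],[-0.024,0,0],[-0.028,0,0],[-0.032,0,0],[-0.036,0,0],[-0.04,0,0],[-0.04,0,0]], yaw=[0,0,0,0,0,0,0,0,0,0,0], claw=[1,1,1,1,1,1,1,1,1,1,1])

```text
time_s: 10.8
tcp_pos: [0.5521, -0.0501, 0.0819]
eef_rot: [180.0, 0.0, -90.9]
contact_force: [1.2, -2.1, -0.7]
gripper_width: 0.0007
gripper_force: 1.0
```

Request:
step_arm(xyz=[[-0.004,0,0],[-0.008,0,0],[-0.012,0,0],[-0.012,0,0]], yaw=[0,0,0,0], claw=[1,1,1,1])

```text
time_s: 11.13
tcp_pos: [0.5521, -0.0485, 0.0819]
eef_rot: [180.0, -0.1, -90.9]
contact_force: [2.3, -7.3, -1.2]
gripper_width: 0.0006
gripper_force: 3.4
```

Request:
step_arm(xyz=[[-0.003,0,0],[-0.006,0,0],[-0.006,0,0]], yaw=[0,0,0], claw=[1,1,1])

```text
time_s: 11.38
tcp_pos: [0.5521, -0.0484, 0.082]
eef_rot: [180.0, -0.1, -90.9]
contact_force: [3.7, -13.2, -3.1]
gripper_width: 0.0008
gripper_force: 6.8
```

The stop is against the bumper: force rising to 13 N with no motion. Next, back off and lift clear.

Request:
step_arm(xyz=[[0.01,0,0],[0.04,0,0],[0.08,0,0],[0.12,0,0],[0.15,0,0],[0.15,0,0],[0.15,0,-0.1],[0.15,0,-0.25],[0.15,0,-0.45],[0.15,0,-0.65],[0.25,0,-0.8],[0.45,0,-0.8],[0.65,0,-0.8],[0.85,0,-0.8],[1,0,-0.8],[1,0,-0.8],[1,0,-0.8]], yaw=[0,0,0,0,0,0,0,0,0,0,0,0,0,0,0,0,0], claw=[1,1,1,1,1,1,1,1,1,1,1,1,1,1,1,1,1])

```text
time_s: 12.8
tcp_pos: [0.5484, -0.2483, 0.2415]
eef_rot: [180.0, 0.0, -91.1]
contact_force: [-0.8, 0.5, 0.9]
gripper_width: 0.0008
gripper_force: 0.0
```

Run:
```python
from h import *
s=status.get_state();print(s['tcp_pos'],s['contact_force'],s['time_s'])
for n in('scene','top'):
    im,d=snap(n,n+'3');Q=pts(n,d);h=cv2.cvtColor(im,cv2.COLOR_BGR2HSV).astype(int)
    roi=(abs(Q[...,0]-.55)<.05)&(abs(Q[...,1])<.1)
    b=Q[roi&(h[...,0]>105)&(h[...,0]<128)&(h[...,1]>100)];t=b[(b[:,2]>.088)&(b[:,2]<.11)]
    r=Q[roi&((h[...,0]<6)|(h[...,0]>174))&(h[...,1]>170)&(h[...,2]>90)]
    print(n,len(t),t.mean(0) if len(t) else '',len(r),np.median(r,0) if len(r) else '',b[:,1].max() if len(b) else '')
im=np.load('scene3.npz')['im'][150:290,130:310]; im2=np.load('top3.npz')['im'][170:270,220:380]
cv2.imwrite('pics/c3.png',np.vstack([cv2.resize(im,(400,300)),cv2.resize(im2,(400,250))]))
```

```text
[ 0.54841092 -0.24828788  0.24146348] [-0.79822381  0.4804804   0.88055246] 12.8
scene 88 [ 0.55397135 -0.03300531  0.09402172] 114 [0.55252641 0.0197567  0.04811442] 0.07908886313084212
top 0  72 [0.55414999 0.0174249  0.04945491] 0.06509456894889015
```

View pics/c3.png

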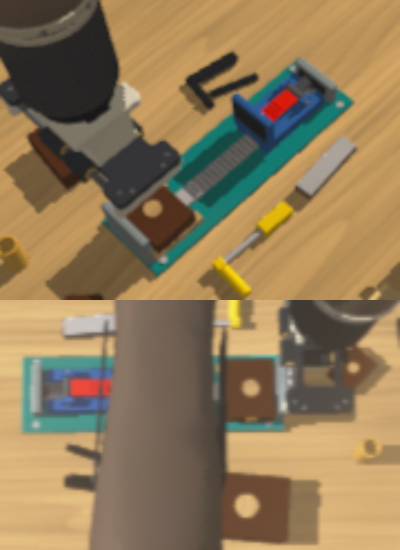

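The view shows the stop at the bumper (about 128 mm moved), the paddle down, the box still in its place, and the robot clear. Handing in.

```bash
python3 -c "
from plant import job;print(job.close_job())"
```

```text
the job is handed in; nothing more can be done
None
```

The red paddle is pressed and stays down, the blue stop is pushed back about 128 mm to the bumper, the pick box and the other things I could see in the last views are where they were, the arm is clear of everything, and the job is handed in at about 13 s.

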